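# Put the stacked ring gauges back in their cases

### The job

The four steel ring gauges stand stacked on the round aluminium plate: take the stack apart ring by ring and put each gauge away in its own open case, the one whose nest is lined in its colour and made for its size, lying flat on the floor of the nest. Lower the gauges into place, do not drop them, and leave the cylinder square and the glass scale standing where they are.

Things in the scene. Friction and masses are not known exactly. Their poses are not given: they have to be found in the camera images.
- ring_blue: steel ring gauge with a blue enamel line around its top face and a thin blue line around its outside: 63 mm outside diameter, 38 mm bore, 24 mm high; at the start it lies flat at the bottom of the stack, on a round aluminium plate 116 mm across and 20 mm high (each ring within 3 mm of the centre of the one below). Origin: centre of its underside; z is its axis, up.
- ring_yellow: steel ring gauge with a yellow enamel line around its top face and a thin yellow line around its outside: 53 mm outside diameter, 30 mm bore, 22 mm high; at the start it lies flat second from below, on the blue ring (each ring within 3 mm of the centre of the one below). Origin: centre of its underside; z is its axis, up.
- ring_green: steel ring gauge with a green enamel line around its top face and a thin green line around its outside: 42 mm outside diameter, 22 mm bore, 20 mm high; at the start it lies flat third from below, on the yellow ring (each ring within 3 mm of the centre of the one below). Origin: centre of its underside; z is its axis, up.
- ring_red: steel ring gauge with a red enamel line around its top face and a thin red line around its outside: 32 mm outside diameter, 14 mm bore, 18 mm high; at the start it lies flat on top of the stack, on the green ring (each ring within 3 mm of the centre of the one below). Origin: centre of its underside; z is its axis, up.
- case_blue: open wooden case of the blue ring gauge, 93 mm square, 20.5 mm high: black foam with a round nest 75 mm across in its middle, 6 mm deep, its floor blue and 14 mm above the case's underside. Fixed to the bench. Its lid, of the same size and height, lies opened flat on its +x side. Origin: centre of the underside, below the nest's centre (lid not counted); z up.
- case_yellow: open wooden case of the yellow ring gauge, 83 mm square, 20.5 mm high: black foam with a round nest 65 mm across in its middle, 6 mm deep, its floor yellow and 14 mm above the case's underside. Fixed to the bench. Its lid, of the same size and height, lies opened flat on its +x side. Origin: centre of the underside, below the nest's centre (lid not counted); z up.
- case_green: open wooden case of the green ring gauge, 72 mm square, 20.5 mm high: black foam with a round nest 54 mm across in its middle, 6 mm deep, its floor green and 14 mm above the case's underside. Fixed to the bench. Its lid, of the same size and height, lies opened flat on its +x side. Origin: centre of the underside, below the nest's centre (lid not counted); z up.
- case_red: open wooden case of the red ring gauge, 62 mm square, 20.5 mm high: black foam with a round nest 44 mm across in its middle, 6 mm deep, its floor red and 14 mm above the case's underside. Fixed to the bench. Its lid, of the same size and height, lies opened flat on its +x side. Origin: centre of the underside, below the nest's centre (lid not counted); z up.
- cylinder_square: cylinder square: a bright steel cylinder standing upright, 40 mm in diameter, 100 mm high, 0.6 kg, with a black band at mid height; loose, to be left alone. Origin: centre of its underside.
- glass_scale: glass scale: flat aluminium frame 50 x 90 mm, 10 mm high, with a greenish graduated glass in it; loose, to be left alone. Origin: centre of its underside, long side along y.
Not all that is in view belongs to the job. Leave any turquoise look-alike of the ring_green alone.

How it is judged:
At the end, for the whole second after the job is handed in: Each ring lies released and at rest in the nest of its own case: its centre within 10 mm of the nest's centre, its underside within 3 mm of the nest's floor, tilted less than 0.08 rad; the cylinder square (still upright) and the glass scale are within 20 mm of where they stood (horizontal distance between ring_blue and case_blue below 0.01 m and z of ring_blue in the frame of case_blue between 0.011 and 0.017 m and angle between each of ring_blue, ring_yellow, ring_green, ring_red's own z axis and vertical below 0.08 rad and linear speed of each of ring_blue, ring_yellow, ring_green, ring_red below 0.02 m/s and horizontal distance between ring_yellow and case_yellow below 0.01 m and z of ring_yellow in the frame of case_yellow between 0.011 and 0.017 m and horizontal distance between ring_green and case_green below 0.01 m and z of ring_green in the frame of case_green between 0.011 and 0.017 m and horizontal distance between ring_red and case_red below 0.01 m and z of ring_red in the frame of case_red between 0.011 and 0.017 m and distance of each of cylinder_square, glass_scale from where it was at the start of the episode below 0.02 m and angle between cylinder_square's own z axis and vertical below 0.2 rad); the robot touches nothing.
It fails at once if a ring gauge is dropped (falls free faster than 0.45 m/s, about 10 mm) ((linear speed of ring_blue above 0.45 m/s and contact force between ring_blue and anything else below 0.05 N) or (linear speed of ring_yellow above 0.45 m/s and contact force between ring_yellow and anything else below 0.05 N) or (linear speed of ring_green above 0.45 m/s and contact force between ring_green and anything else below 0.05 N) or (linear speed of ring_red above 0.45 m/s and contact force between ring_red and anything else below 0.05 N)).
It fails at once if the cylinder square is pushed more than 20 mm or tipped (distance of cylinder_square from where it was at the start of the episode above 0.02 m or angle between cylinder_square's own z axis and vertical above 0.2 rad).
It fails at once if the glass scale is pushed more than 20 mm (distance of glass_scale from where it was at the start of the episode above 0.02 m).
It also fails if it takes over 96 s, if anything falls off the work surface, if the arm or the gripper's body presses on something with over 40 N, if the wrist force passes 120 N, or if a joint passes its speed limit or range.

### The arm

A 7-joint arm with a two-finger parallel gripper is mounted at the origin on the work surface. World frame = base frame: x ahead of the robot, y to its left, z up, the work surface at z = 0. Lengths are in m, angles in rad, forces in N, time in s.
With the tool pointing down it reaches from about 0.4 to 0.875 m from the base axis. Payload 19.3 kg.
Tool frame: the origin (TCP) lies at the very end of the fingers, on their centre line; the grasp point (between the pads) lies 19 mm behind it; z points along the fingers, y is the line along which they close (so a half turn about z gives the same grasp; the last joint's range is limited). The gripper opens to 85 mm and grips with 20 to 120 N. Pads are 22 mm wide; open, the fingers measure 114 mm over their backs; the gripper's body (76 mm by 85 mm) begins 54 mm behind the grasp point. The pads swing forward as they close: fully open they stand 13 mm farther back than shut.
Start: joints at [-1.274, 0.521, -0.036, 1.599, 0.021, 1.021, -0.113], TCP at [0.224, 0.583, 0.231] pointing down, gripper open.
Joint ranges: [-2.91, 2.91], [-0.3, 2.13], [-1.5, 1.42], [0.17, 2.43], [-1.26, 4.41], [0.16, 1.93], [-2.52, 2.52]. Speed limits (rad/s): [1.89, 1.89, 2.39, 2.39, 3.01, 3.01, 3.01].

### API

Orientations are given as [roll, pitch, yaw] about the fixed x, y, z axes, in that order (R = Rz(yaw) Ry(pitch) Rx(roll)).
In Python, from workcell import bot gives the robot as it stands.
- The arm moves only by the tool servo_tool, never from a script. Its argument "plan" is a list of rows, each a list of 7 numbers: the finger opening in cm, from 0 to 8.54, then the shift along the tool's x, y, z in cm, then the turn, a rotation vector about the tool's x, y, z in degrees. In form: [[fingers, x, y, z, wx, wy, wz], ...]. A call has 1 to 10 rows; each row is the pose to reach, as a shift and turn from the pose commanded when the call began, along the tool's axes at that moment; what a row does not reach only later rows make up. A row lasts 1/10 s, in which the tool goes at most 50 mm and 8.59 degrees, less where a joint would pass 70% of its speed; a pose out of reach is approached as far as the arm can. A call with a gripper value outside its range is refused whole. The fingers move at their own pace and stop on an object; "force" is the grip in N (left out, the last holds). Time passes only in rows, so rows that repeat a pose let the fingers close. It gives the time, the measured TCP pose, the force, the opening and the grip force at its end, in the units of the state.
- bot.observe(): the state, without advancing time (a new reading comes with each control period).
- bot.grab_frame(name): name is "side" or "top"; returns a dict with "frame" (400x640x3 uint8, blue, green, red), "mtx" (3x3 intrinsics, pixels), "k1" (the pictures are not rectified: a ray, as slopes to the right and down, at radius r is drawn at 1 + k1 r^2 times it, then the intrinsics apply), "R" (3x3) and "t" (3): a world point X has camera coordinates R X + t. Camera axes: x right, y down, z forward; pixel columns grow to the right and rows downward; lengths in m; the calibration is good to about 2 mm. A picture is of the moment at which its call begins. There is no depth.
- bot.job_done(): hands the job in; it is judged then, once.
The state is a dict: "clock": time; "qpos": joint angles; "qd": joint speeds; "joint_efforts": joint torques, N m; "position": TCP position; "tool_rot": TCP orientation; "force": force on the tool from outside, world axes, zero at the start; "moment": the same for the moment, N m; "grip_width": finger opening in m; "finger_force": force on a finger pad.
Only numpy, scipy, OpenCV 4.12 (cv2) and the standard library are available. Lean on these libraries where they do the work, as an engineer would, in place of code of your own. Each camera call takes 0.05 s, during which the arm holds its last target. There are 200 camera calls.

## Working session

There is one attempt and no reset: what is moved stays moved. The work goes in short steps, Python scripts to look and compute and a tool call to move; the robot and the scene stay as the last step left them, time stands still between calls to the robot, and variables do not carry over. Pictures are saved under pics/ and viewed, at most 17 in all, crops included, and the job is handed in when it is done.

Besides the shell and the picture viewer there is one more tool, called after "Request:" as name([rows], argument=value, ...), one row to a line, values as JSON. servo_tool: Moves the arm, as the interface text tells. Its arguments: {"type":"object","properties":{"plan":{"type":"array","items":{"type":"array","items":{"type":"number"}}},"force":{"type":"number"}},"required":["plan"]}

```bash
mkdir -p pics; cat > h.py <<'E'
import numpy as np, cv2
from workcell import bot
def grab(n,fn=None):
    f=bot.grab_frame(n)
    if fn: cv2.imwrite('pics/'+fn,f['frame'])
    return f
def ray(f,u,v):
    K=np.array(f['mtx']);R=np.array(f['R']);t=np.array(f['t'])
    d=np.array([(u-K[0,2])/K[0,0],(v-K[1,2])/K[1,1]]);p=d.copy()
    for _ in range(20): p=d/(1+f['k1']*(p@p))
    return -R.T@t, R.T@np.array([p[0],p[1],1.])
def onz(f,u,v,z):
    o,d=ray(f,u,v); return o+d*(z-o[2])/d[2]
def proj(f,X):
    K=np.array(f['mtx']);c=np.array(f['R'])@np.array(X)+np.array(f['t']);p=c[:2]/c[2];p=p*(1+f['k1']*(p@p))
    return K[:2,:2]@p+K[:2,2]
E
python3 - <<'E'
from h import *
for n in('top','side'):
    f=grab(n,n+'0.png');o,d=ray(f,320,200);print(n,o.round(3),d.round(3),f['k1'],np.array(f['mtx'])[0,0])
s=bot.observe();print(s['position'],s['tool_rot'],s['grip_width'],s['clock'],s['force'])
E
```

```text
top [4.350e-01 1.000e-03 1.252e+00] [ 0.047  0.013 -0.999] -0.05670943557662025 449.36594766108766
side [ 0.027 -0.44   0.696] [ 0.55   0.488 -0.678] -0.013382885834109702 387.827007900124
[0.22404628 0.5831474  0.23077914] [-3.14055528e+00  3.47834248e-05  2.77475422e+00] 0.08519582753840231 0.1 [ 1.35979013 -0.13440193  0.47113802]
```

View pics/top0.png

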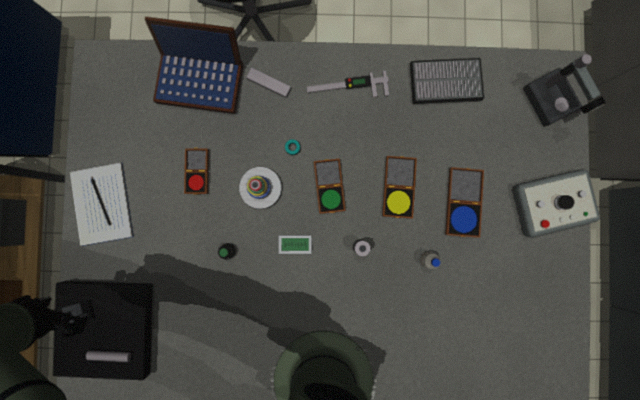

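View pics/side0.png

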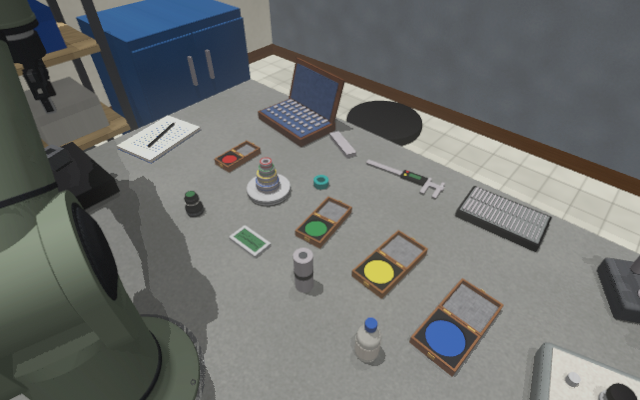

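The top view shows the red case nest at (196,182), the stack at (260,187), the green, yellow and blue nests at (331,199), (399,202) and (464,219), the glass scale at (295,244), the cylinder at (363,247), and the turquoise look-alike at (293,147). The side view agrees with this.

```bash
cat > m.py <<'E'
from h import *
H={'red':(0,8),'yellow':(24,35),'green':(45,75),'blue':(105,125)}
def mask(f,c):
    h=cv2.cvtColor(f['frame'],cv2.COLOR_BGR2HSV);a,b=H[c]
    m=cv2.inRange(h,(a,90,50),(b,255,255))
    if c=='red': m|=cv2.inRange(h,(172,90,50),(180,255,255))
    return m
E
python3 - <<'E'
from m import *
C={'top':{'red':(196,182),'green':(331,199),'yellow':(399,202),'blue':(464,219)},'side':{'red':(231,159),'green':(316,229),'yellow':(379,272),'blue':(446,338)}}
S={'top':(260,187),'side':(266,175)}
ht={'red':.104,'green':.086,'yellow':.066,'blue':.044}
for n in('top','side'):
    f=grab(n)
    for c in H:
        m=mask(f,c)
        _,_,st,ce=cv2.connectedComponentsWithStats(m)
        i=min(range(1,len(st)),key=lambda i:np.hypot(*(ce[i]-C[n][c]))+(1e3 if st[i][4]<60 else 0))
        x,y,w,h,a=st[i]
        cs,_=cv2.findContours((m[y:y+h,x:x+w]),cv2.RETR_EXTERNAL,cv2.CHAIN_APPROX_NONE,offset=(int(x),int(y)))
        P=max(cs,key=cv2.contourArea)[:,0]
        X=np.array([onz(f,*p,.014)[:2] for p in P]);(cx,cy),(A,B),_=cv2.fitEllipse(X.astype(np.float32)*1000)
        print(n,c,'nest',onz(f,*ce[i],.014).round(4),'ell',round(cx),round(cy),round(A),round(B))
        # stack
        ys,xs=np.nonzero(m);k=np.hypot(xs-S[n][0],ys-S[n][1])<26
        if k.sum()>3:
            X=np.array([onz(f,u,v,ht[c])[:2] for u,v in zip(xs[k],ys[k])])
            print('   ring',k.sum(),'mean',X.mean(0).round(4),'min',X.min(0).round(4),'max',X.max(0).round(4))
    im=f['frame'];u,v=S[n];cv2.imwrite(f'pics/{n}_st.png',cv2.resize(im[v-35:v+35,u-40:u+40],None,fx=7,fy=7,interpolation=cv2.INTER_CUBIC))
E
python3 -c "
import cv2,numpy as np
cv2.imwrite('pics/st.png',np.hstack([cv2.imread('pics/top_st.png'),cv2.imread('pics/side_st.png')])[:, :][::1,::1] if 0 else cv2.resize(np.hstack([cv2.imread('pics/top_st.png'),cv2.imread('pics/side_st.png')]),(800,350)))"
```

```text
top red nest [0.5361 0.3634 0.014 ] ell 536 363 44 45
   ring 53 mean [0.5251 0.1818] min [0.5114 0.1684] max [0.5399 0.1994]
top yellow nest [ 0.4928 -0.1982  0.014 ] ell 493 -198 65 66
   ring 85 mean [0.5254 0.1858] min [0.5008 0.1607] max [0.5514 0.2113]
top green nest [ 0.4974 -0.0115  0.014 ] ell 497 -12 51 53
   ring 12 mean [0.5172 0.1781] min [0.5074 0.1661] max [0.5442 0.1888]
top blue nest [ 0.4489 -0.3803  0.014 ] ell 449 -380 74 74
   ring 49 mean [0.5141 0.17  ] min [0.4941 0.1553] max [0.5485 0.2063]
side red nest [0.5376 0.3703 0.014 ] ell 538 370 37 43
   ring 11 mean [0.5198 0.1828] min [0.5119 0.1732] max [0.5326 0.1996]
side yellow nest [ 0.494  -0.1949  0.014 ] ell 495 -194 62 64
   ring 22 mean [0.5114 0.1854] min [0.4999 0.1582] max [0.547  0.2119]
side green nest [ 0.4986 -0.0069  0.014 ] ell 499 -7 48 52
side blue nest [ 0.4501 -0.3778  0.014 ] ell 451 -377 71 73
```

View pics/st.png

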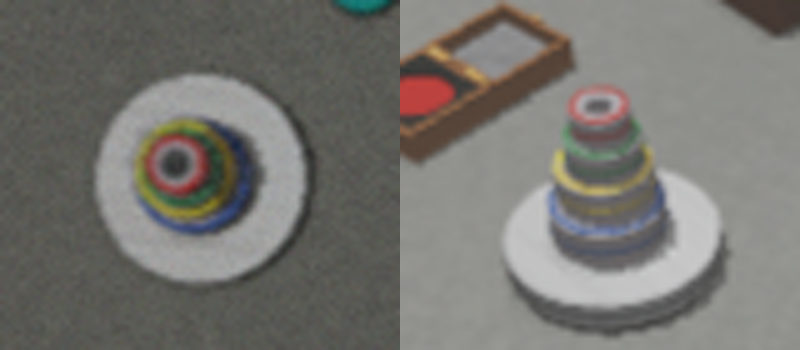

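```bash
cat > go.py <<'E'
import sys
from h import *
from scipy.spatial.transform import Rotation as Ro
s=bot.observe();R=Ro.from_euler('xyz',s['tool_rot']).as_matrix()
print(np.round(s['position'],4),'clk',s['clock'],'w',round(s['grip_width'],4),'pad',s['finger_force'],'q7',round(s['qpos'][6],2))
for a in sys.argv[1:]:
    T=np.array(eval(a));print(a,'tool cm',(R.T@(T-s['position'])*100).round(2))
E
python3 go.py .525,.185,.16 .525,.185,.093
```

```text
[0.2241 0.5832 0.231 ] clk 0.2 w 0.0854 pad 0.0 q7 -0.11
.525,.185,.16 tool cm [-42.37 -26.38   7.12]
.525,.185,.093 tool cm [-42.37 -26.37  13.82]
```

Request:
servo_tool([
  [8.5,-4,-2.5,0.7,0,0,0],
  [8.5,-8,-5,1.4,0,0,0],
  [8.5,-12.5,-7.8,2.1,0,0,0],
  [8.5,-17,-10.6,2.8,0,0,0],
  [8.5,-21.5,-13.4,3.5,0,0,0],
  [8.5,-26,-16.2,4.2,0,0,0],
  [8.5,-30.5,-19,5,0,0,0],
  [8.5,-35,-21.8,5.7,0,0,0],
  [8.5,-39.5,-24.6,6.5,0,0,0],
  [8.5,-42.4,-26.4,7.1,0,0,0],
], force=50)

```text
clock: 1.2
position: [0.5208, 0.1903, 0.1616]
tool_rot: [3.141, 0.0, 2.775]
force: [0.8, 1.4, -0.1]
grip_width: 0.0849
finger_force: 0.0
```

```bash
python3 go.py .525,.185,.094; python3 - <<'E'
from h import *
f=grab('side');u,v=266,175
cv2.imwrite('pics/a1.png',cv2.resize(f['frame'][v-75:v+75,u-100:u+100],None,fx=4,fy=4,interpolation=cv2.INTER_CUBIC))
E
```

```text
[0.5208 0.1903 0.1616] clk 1.2 w 0.0849 pad 0.0 q7 0.77
.525,.185,.094 tool cm [-0.58 -0.35  6.76]
```

View pics/a1.png

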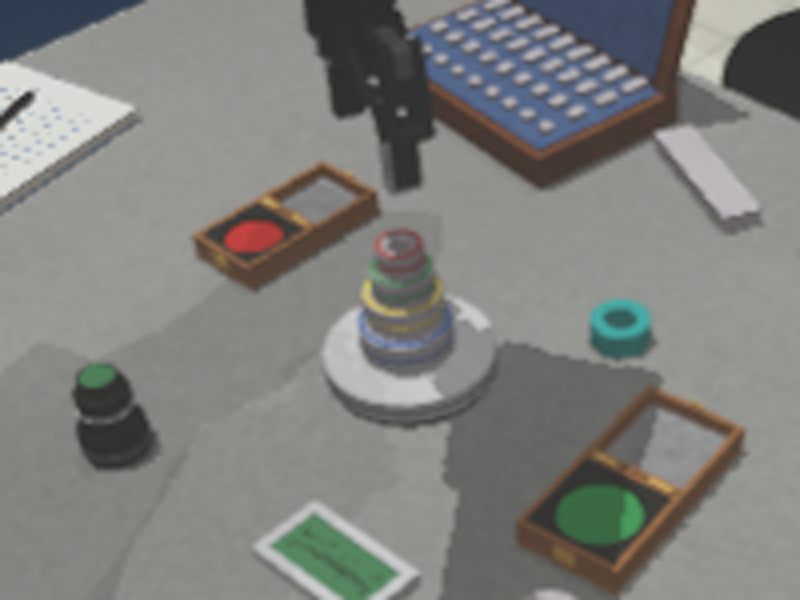

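The side view shows the stack still standing under the gripper, with the finger at about (400,180) above the red ring at (398,243). The path down is clear.

Request:
servo_tool([
  [8.5,0,0,0,0,0,0],
  [8.5,0,0,1.5,0,0,0],
  [8.5,0,0,3,0,0,0],
  [8.5,0,0,4.5,0,0,0],
  [8.5,0,0,6,0,0,0],
  [8.5,0,0,6.6,0,0,0],
  [8.5,0,0,6.6,0,0,0],
  [8.5,0,0,6.6,0,0,0],
])

```text
clock: 2.05
position: [0.5199, 0.1926, 0.0963]
tool_rot: [3.141, 0.0, 2.775]
force: [0.2, -0.2, 0.4]
grip_width: 0.0851
finger_force: 0.0
```

```bash
python3 - <<'E'
from h import *
f=grab('side');u,v=266,165
a=cv2.resize(f['frame'][v-40:v+40,u-40:u+40],None,fx=5,fy=5,interpolation=cv2.INTER_CUBIC)
g=grab('top');u,v=260,187
b=cv2.resize(g['frame'][v-40:v+40,u-40:u+40],None,fx=5,fy=5,interpolation=cv2.INTER_CUBIC)
cv2.imwrite('pics/a2.png',np.hstack([a,b]))
print(bot.observe()['position'])
E
```

```text
[0.52011526 0.19237625 0.09652449]
```

View pics/a2.png

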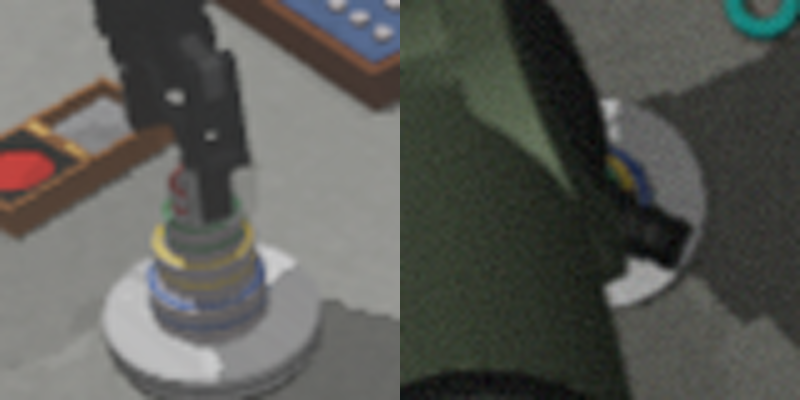

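The side view shows the finger beside the red ring. The measured TCP is about 8 mm off the ring, so I'll correct that before closing.

Request:
servo_tool([
  [8.5,-0.4,-0.3,0,0,0,0],
  [8.5,-0.8,-0.55,0.3,0,0,0],
  [8.5,-0.8,-0.55,0.3,0,0,0],
  [6,-0.8,-0.55,0.3,0,0,0],
  [5,-0.8,-0.55,0.3,0,0,0],
  [4,-0.8,-0.55,0.3,0,0,0],
  [3.5,-0.8,-0.55,0.3,0,0,0],
  [3,-0.8,-0.55,0.3,0,0,0],
  [2.5,-0.8,-0.55,0.3,0,0,0],
  [2.5,-0.8,-0.55,0.3,0,0,0],
], force=50)

```text
clock: 3.15
position: [0.5254, 0.1843, 0.0932]
tool_rot: [3.141, 0.0, 2.775]
force: [-1.8, 0.0, 7.7]
grip_width: 0.0292
finger_force: 48.7
```

```bash
python3 go.py .536,.3635,.16 .536,.3635,.023
```

```text
[0.5254 0.1843 0.0932] clk 3.15 w 0.0292 pad 48.74166514724493 q7 0.78
.536,.3635,.16 tool cm [ 5.44 17.11 -6.67]
.536,.3635,.023 tool cm [ 5.44 17.1   7.03]
```

Request:
servo_tool([
  [2.5,0,0,-0.1,0,0,0],
  [2.5,0,0,-0.3,0,0,0],
  [2.5,0,0,-0.8,0,0,0],
  [2.5,0,0,-1.5,0,0,0],
  [2.5,0,0,-2.5,0,0,0],
  [2.5,0,0,-3.5,0,0,0],
  [2.5,0,0,-4.5,0,0,0],
  [2.5,0,0,-5.5,0,0,0],
  [2.5,0,0,-6.0,0,0,0],
  [2.5,0,0,-6.0,0,0,0],
])

```text
clock: 4.15
position: [0.5257, 0.1842, 0.1536]
tool_rot: [3.141, 0.001, 2.775]
force: [-0.1, -0.8, -1.4]
grip_width: 0.0295
finger_force: 49.4
```

```bash
python3 go.py .536,.3635,.153 ; python3 - <<'E'
from h import *
f=grab('side');u,v=266,155
a=cv2.resize(f['frame'][v-50:v+50,u-50:u+50],None,fx=6,fy=6,interpolation=cv2.INTER_CUBIC)
cv2.imwrite('pics/a3.png',a)
E
```

```text
[0.5257 0.1842 0.1536] clk 4.15 w 0.0295 pad 49.42711628973484 q7 0.78
.536,.3635,.153 tool cm [ 5.46 17.11  0.07]
```

View pics/a3.png

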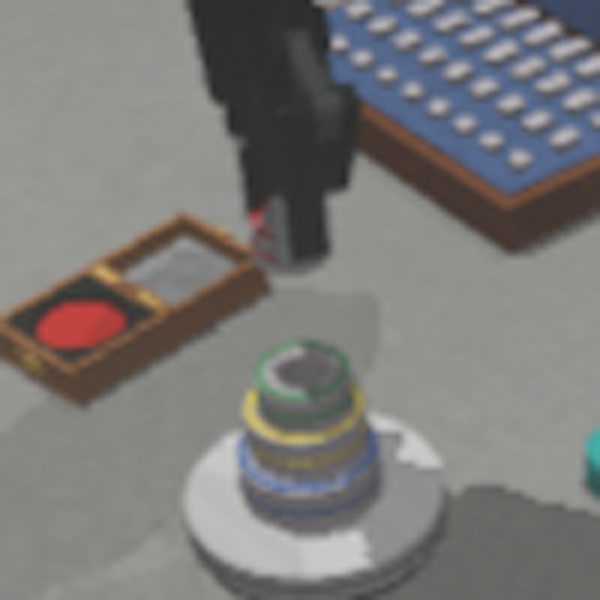

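The picture shows the red ring held level in the fingers at about (270,250), with green, yellow and blue undisturbed below it. Next I'll carry it to the red case.

Request:
servo_tool([
  [2.5,0.3,1,0,0,0,0],
  [2.5,1,3,0,0,0,0],
  [2.5,1.7,5.5,0,0,0,0],
  [2.5,2.6,8,0.5,0,0,0],
  [2.5,3.4,10.5,1.5,0,0,0],
  [2.5,4.2,13,3,0,0,0],
  [2.5,4.9,15.3,4.5,0,0,0],
  [2.5,5.3,16.6,6,0,0,0],
  [2.5,5.45,17.1,7,0,0,0],
  [2.5,5.45,17.1,7.5,0,0,0],
])

```text
clock: 5.2
position: [0.5349, 0.3638, 0.0763]
tool_rot: [-3.14, -0.001, 2.776]
force: [-0.7, -0.7, -0.7]
grip_width: 0.0296
finger_force: 49.5
```

```bash
sleep 0; python3 go.py .536,.3635,.022
```

```text
[0.5349 0.3638 0.0763] clk 5.2 w 0.0296 pad 49.481390565633774 q7 0.54
.536,.3635,.022 tool cm [-0.11  0.02  5.43]
```

Request:
servo_tool([
  [2.5,0,0,1,0,0,0],
  [2.5,0,0,2.2,0,0,0],
  [2.5,0,0,3.4,0,0,0],
  [2.5,0,0,4.3,0,0,0],
  [2.5,0,0,4.8,0,0,0],
  [2.5,0,0,5.0,0,0,0],
  [2.5,0,0,5.0,0,0,0],
  [2.5,0,0,5.0,0,0,0],
])

```text
clock: 6.0
position: [0.536, 0.3634, 0.0282]
tool_rot: [3.141, 0.0, 2.775]
force: [1.1, -0.4, -0.7]
grip_width: 0.0296
finger_force: 49.5
```

```bash
python3 go.py .536,.3635,.0215; python3 - <<'E'
from h import *
f=grab('side');u,v=245,150
a=cv2.resize(f['frame'][v-40:v+40,u-40:u+40],None,fx=6,fy=6,interpolation=cv2.INTER_CUBIC)
cv2.imwrite('pics/a4.png',a)
E
```

```text
[0.536  0.3634 0.0282] clk 6.0 w 0.0296 pad 49.49186962097883 q7 0.54
.536,.3635,.0215 tool cm [0.   0.01 0.67]
```

View pics/a4.png

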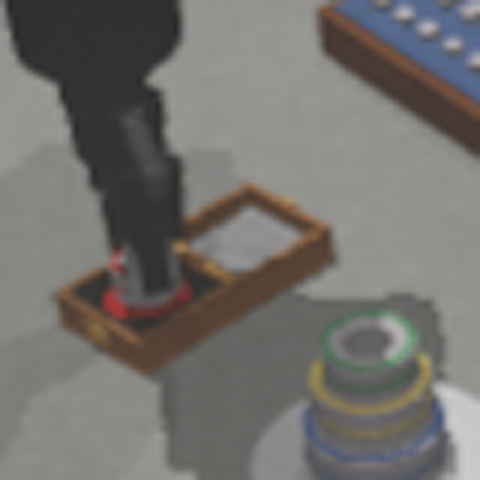

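The ring sits centred over the red nest at about (145,300), just above its floor. I'll lower it the last 7 mm.

Request:
servo_tool([
  [2.5,0,0,0.2,0,0,0],
  [2.5,0,0,0.4,0,0,0],
  [2.5,0,0,0.55,0,0,0],
  [2.5,0,0,0.65,0,0,0],
  [2.5,0,0,0.7,0,0,0],
  [2.5,0,0,0.7,0,0,0],
])

```text
clock: 6.65
position: [0.5357, 0.3633, 0.0213]
tool_rot: [-3.142, -0.0, 2.775]
force: [-3.5, -1.1, 8.9]
grip_width: 0.0294
finger_force: 50.5
```

The 8.9 N at the expected height means the ring is on the nest floor. I'll release it and rise.

Request:
servo_tool([
  [3,0,0,0,0,0,0],
  [3.4,0,0,0,0,0,0],
  [4,0,0,0,0,0,0],
  [5,0,0,0,0,0,0],
  [6,0,0,0,0,0,0],
  [8,0,0,-1,0,0,0],
  [8.5,0,0,-3,0,0,0],
  [8.5,0,0,-6,0,0,0],
  [8.5,0,0,-9,0,0,0],
  [8.5,0,0,-12,0,0,0],
])

```text
clock: 7.65
position: [0.5357, 0.3632, 0.1428]
tool_rot: [3.141, 0.0, 2.775]
force: [-0.0, 0.9, 0.4]
grip_width: 0.0848
finger_force: 0.0
```

```bash
python3 go.py .5255,.1845,.14 .5255,.1845,.073; python3 - <<'E'
from m import *
g=grab('top')
m=mask(g,'green');ys,xs=np.nonzero(m);k=np.hypot(xs-260,ys-187)<26
X=np.array([onz(g,u,v,.086)[:2] for u,v in zip(xs[k],ys[k])]);print(k.sum(),X.min(0),X.max(0),X.mean(0))
c=lambda u,v:cv2.resize(g['frame'][v-40:v+40,u-40:u+40],None,fx=5,fy=5,interpolation=cv2.INTER_CUBIC)
cv2.imwrite('pics/a5.png',np.hstack([c(196,182),c(260,187)]))
E
```

```text
[0.5357 0.3632 0.1428] clk 7.65 w 0.0848 pad 0.0 q7 0.54
.5255,.1845,.14 tool cm [ -5.45 -17.05   0.27]
.5255,.1845,.073 tool cm [ -5.45 -17.05   6.97]
8 [0.50742306 0.18102567] [0.54413011 0.1950998 ] [0.52999277 0.18692071]
```

View pics/a5.png

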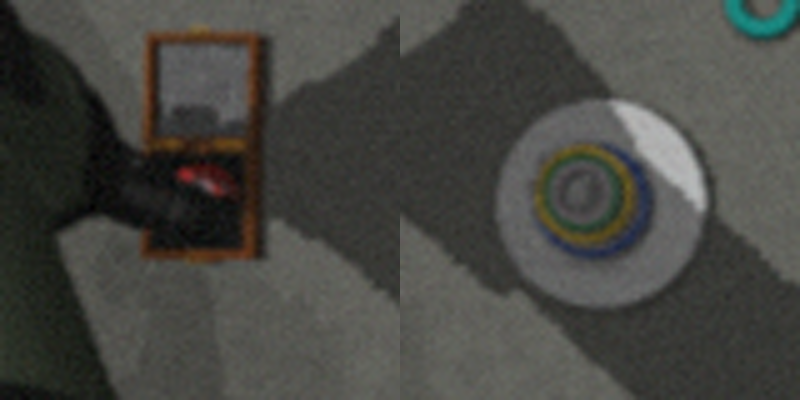

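The left crop shows the red ring in its nest, partly hidden by the arm. On the right the stack's green ring is centred near top pixel (256,185.5), yellow near (257.4,186.4).

```bash
python3 - <<'E'
from h import *
g=grab('top')
print(onz(g,256,185.3,.086),onz(g,257.2,186.2,.066),onz(g,220+198/5,147+203/5,.044))
E
```

```text
[0.52500261 0.1841559  0.086     ] [0.52421898 0.18404323 0.066     ] [0.5222185  0.18084404 0.044     ]
```

Request:
servo_tool([
  [8.5,-0.7,-2,0,0,0,0],
  [8.5,-1.6,-5,0,0,0,0],
  [8.5,-2.6,-8,0,0,0,0],
  [8.5,-3.5,-11,0,0,0,0],
  [8.5,-4.5,-14,0,0,0,0],
  [8.5,-5.2,-16.4,0.2,0,0,0],
  [8.5,-5.45,-17.05,0.3,0,0,0],
  [8.5,-5.45,-17.05,0.3,0,0,0],
  [8.5,-5.45,-17.05,0.3,0,0,0],
])

```text
clock: 8.65
position: [0.5256, 0.1856, 0.1379]
tool_rot: [3.141, -0.0, 2.775]
force: [-0.5, 0.4, 0.8]
grip_width: 0.0851
finger_force: 0.0
```

Request:
servo_tool([
  [8.5,0,0,1.5,0,0,0],
  [8.5,0,0,3,0,0,0],
  [8.5,0,0,4.5,0,0,0],
  [8.5,0,0,5.7,0,0,0],
  [8.5,0,0,6.4,0,0,0],
  [8.5,0,0,6.6,0,0,0],
  [8.5,0,0,6.6,0,0,0],
  [8.5,0,0,6.6,0,0,0],
])

```text
clock: 9.45
position: [0.5258, 0.1847, 0.0723]
tool_rot: [3.141, 0.001, 2.775]
force: [0.3, 1.5, 0.2]
grip_width: 0.085
finger_force: 0.0
```

```bash
python3 go.py .525,.1845,.073
```

```text
[0.5258 0.1847 0.0723] clk 9.45 w 0.085 pad 0.0 q7 0.78
.525,.1845,.073 tool cm [ 0.07 -0.05 -0.07]
```

Good. I'll close and lift.

Request:
servo_tool([
  [7,0,0,-0.1,0,0,0],
  [6,0,0,-0.1,0,0,0],
  [5,0,0,-0.1,0,0,0],
  [4.5,0,0,-0.1,0,0,0],
  [4.2,0,0,-0.1,0,0,0],
  [4,0,0,-0.1,0,0,0],
  [3.6,0,0,-0.1,0,0,0],
  [3.5,0,0,-0.1,0,0,0],
  [3.5,0,0,-0.1,0,0,0],
], force=50)

```text
clock: 10.35
position: [0.5257, 0.1848, 0.0733]
tool_rot: [3.141, 0.0, 2.775]
force: [-1.8, 0.8, 11.0]
grip_width: 0.0398
finger_force: 48.9
```

Request:
servo_tool([
  [3.5,0,0,-0.1,0,0,0],
  [3.5,0,0,-0.3,0,0,0],
  [3.5,0,0,-0.8,0,0,0],
  [3.5,0,0,-1.6,0,0,0],
  [3.5,0,0,-2.6,0,0,0],
  [3.5,0,0,-3.8,0,0,0],
  [3.5,0,0,-5,0,0,0],
  [3.5,0,0,-6,0,0,0],
  [3.5,0,0,-6.5,0,0,0],
  [3.5,0,0,-6.5,0,0,0],
])

```text
clock: 11.35
position: [0.5258, 0.1847, 0.1386]
tool_rot: [3.141, 0.001, 2.775]
force: [0.6, -1.0, -1.9]
grip_width: 0.0395
finger_force: 50.5
```

```bash
python3 go.py .497,-.0115,.138 .497,-.0115,.03; python3 - <<'E'
from h import *
f=grab('side');u,v=255,150
a=cv2.resize(f['frame'][v-50:v+50,u-50:u+50],None,fx=6,fy=6,interpolation=cv2.INTER_CUBIC)
cv2.imwrite('pics/a6.png',a)
E
```

```text
[0.5258 0.1847 0.1386] clk 11.35 w 0.0395 pad 50.455917455255985 q7 0.78
.497,-.0115,.138 tool cm [ -4.35 -19.35   0.05]
.497,-.0115,.03 tool cm [ -4.34 -19.36  10.85]
```

View pics/a6.png

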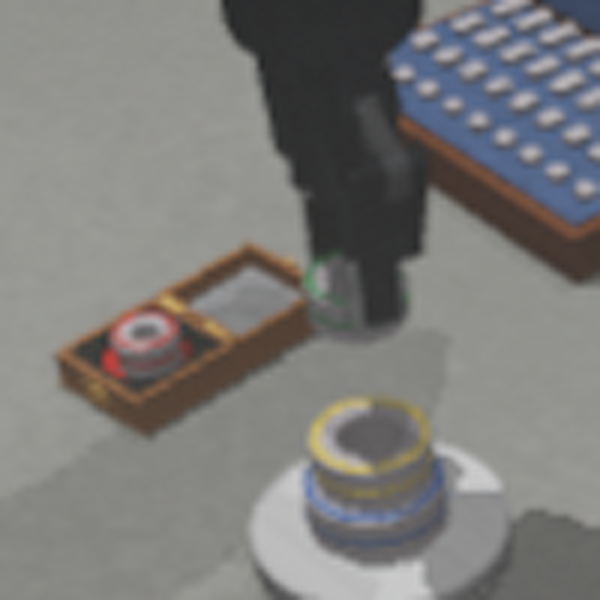

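The red ring lies flat in its nest at about (145,340), green is held level, and yellow and blue are undisturbed. I'll carry green to its case.

Request:
servo_tool([
  [3.5,-0.2,-0.9,0,0,0,0],
  [3.5,-0.7,-3,0,0,0,0],
  [3.5,-1.3,-5.7,0,0,0,0],
  [3.5,-1.9,-8.5,0,0,0,0],
  [3.5,-2.5,-11.3,0.8,0,0,0],
  [3.5,-3.2,-14.1,2.2,0,0,0],
  [3.5,-3.8,-16.9,3.8,0,0,0],
  [3.5,-4.2,-18.6,5.4,0,0,0],
  [3.5,-4.35,-19.35,7,0,0,0],
  [3.5,-4.35,-19.35,7.5,0,0,0],
])

```text
clock: 12.4
position: [0.4953, -0.0135, 0.0612]
tool_rot: [-3.14, -0.002, 2.772]
force: [-0.2, 0.4, -1.1]
grip_width: 0.0392
finger_force: 50.6
```

Request:
servo_tool([
  [3.5,0,0,0.6,0,0,0],
  [3.5,0,0,1.8,0,0,0],
  [3.5,0,0,2.6,0,0,0],
  [3.5,0,0,3.1,0,0,0],
  [3.5,0,0,3.3,0,0,0],
  [3.5,0,0,3.3,0,0,0],
  [3.5,0,0,3.3,0,0,0],
])

```text
clock: 13.1
position: [0.4968, -0.0116, 0.03]
tool_rot: [3.141, 0.0, 2.775]
force: [0.2, -0.6, -1.0]
grip_width: 0.0394
finger_force: 50.7
```

```bash
python3 go.py .497,-.0115,.0215; python3 - <<'E'
from h import *
f=grab('side');u,v=316,215
a=cv2.resize(f['frame'][v-40:v+40,u-40:u+40],None,fx=5,fy=5,interpolation=cv2.INTER_CUBIC)
f=grab('top');u,v=196,182
b=cv2.resize(f['frame'][v-40:v+40,u-40:u+40],None,fx=5,fy=5,interpolation=cv2.INTER_CUBIC)
cv2.imwrite('pics/a7.png',np.hstack([a,b]))
E
```

```text
[ 0.4968 -0.0116  0.03  ] clk 13.1 w 0.0394 pad 50.671885684132576 q7 1.13
.497,-.0115,.0215 tool cm [-0.01  0.02  0.85]
```

View pics/a7.png

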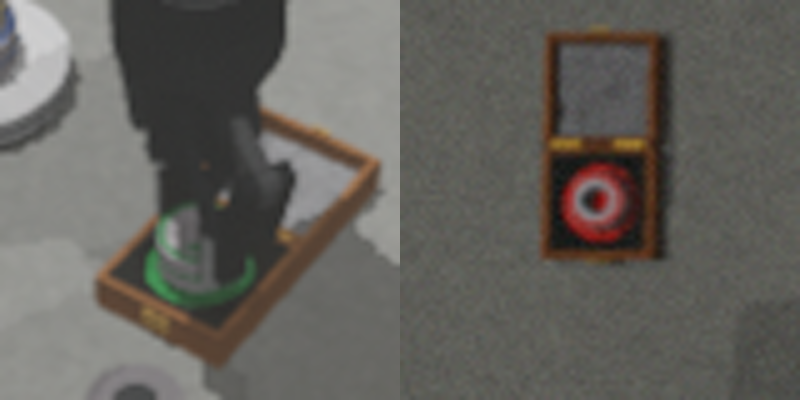

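On the right, the red ring is centred in its nest at (600,200). On the left, green is centred just above its floor at (195,275). I'll lower green and release it.

Request:
servo_tool([
  [3.5,0,0,0.25,0,0,0],
  [3.5,0,0,0.5,0,0,0],
  [3.5,0,0,0.7,0,0,0],
  [3.5,0,0,0.8,0,0,0],
  [3.5,0,0,0.9,0,0,0],
  [3.5,0,0,0.9,0,0,0],
])

```text
clock: 13.8
position: [0.4966, -0.0117, 0.0213]
tool_rot: [-3.142, -0.0, 2.775]
force: [-6.0, -0.1, 17.0]
grip_width: 0.0396
finger_force: 52.4
```

Request:
servo_tool([
  [4,0,0,0,0,0,0],
  [4.4,0,0,0,0,0,0],
  [5,0,0,0,0,0,0],
  [6,0,0,0,0,0,0],
  [7,0,0,0,0,0,0],
  [8.5,0,0,-1,0,0,0],
  [8.5,0,0,-3,0,0,0],
  [8.5,0,0,-6,0,0,0],
  [8.5,0,0,-9,0,0,0],
  [8.5,0,0,-10,0,0,0],
])

```text
clock: 14.8
position: [0.4977, -0.0117, 0.1239]
tool_rot: [3.14, 0.003, 2.775]
force: [0.0, -0.8, 1.3]
grip_width: 0.0849
finger_force: 0.0
```

```bash
python3 go.py .5245,.184,.120 .5245,.184,.051
```

```text
[ 0.4977 -0.0117  0.1239] clk 14.8 w 0.0849 pad 0.0 q7 1.13
.5245,.184,.120 tool cm [ 4.53 19.23  0.4 ]
.5245,.184,.051 tool cm [ 4.55 19.22  7.3 ]
```

Request:
servo_tool([
  [8.5,0.6,2.5,0,0,0,0],
  [8.5,1.3,5.5,0,0,0,0],
  [8.5,2,8.8,0,0,0,0],
  [8.5,2.8,12.1,0,0,0,0],
  [8.5,3.5,15.4,0,0,0,0],
  [8.5,4.2,18.3,0.1,0,0,0],
  [8.5,4.4,19.25,0.1,0,0,0],
  [8.5,4.4,19.25,0.1,0,0,0],
  [8.5,4.4,19.25,0.1,0,0,0],
])

```text
clock: 15.7
position: [0.5245, 0.1826, 0.1197]
tool_rot: [-3.141, -0.0, 2.774]
force: [-0.4, -0.7, 0.2]
grip_width: 0.0853
finger_force: 0.0
```

Request:
servo_tool([
  [8.5,0,0,1.5,0,0,0],
  [8.5,0,0,3,0,0,0],
  [8.5,0,0,4.5,0,0,0],
  [8.5,0,0,5.9,0,0,0],
  [8.5,0,0,6.6,0,0,0],
  [8.5,0,0,6.9,0,0,0],
  [8.5,0,0,6.9,0,0,0],
  [8.5,0,0,6.9,0,0,0],
])

```text
clock: 16.5
position: [0.5249, 0.1838, 0.0512]
tool_rot: [3.141, 0.0, 2.775]
force: [-0.6, 1.3, 0.1]
grip_width: 0.0851
finger_force: 0.0
```

```bash
python3 go.py .5245,.184,.0505
```

```text
[0.5249 0.1838 0.0512] clk 16.5 w 0.0851 pad 0.0 q7 0.78
.5245,.184,.0505 tool cm [0.05 0.   0.07]
```

Request:
servo_tool([
  [7.5,0,0,0.1,0,0,0],
  [6.5,0,0,0.1,0,0,0],
  [6,0,0,0.1,0,0,0],
  [5.6,0,0,0.1,0,0,0],
  [5.3,0,0,0.1,0,0,0],
  [5,0,0,0.1,0,0,0],
  [4.7,0,0,0.1,0,0,0],
  [4.6,0,0,0.1,0,0,0],
  [4.6,0,0,0.1,0,0,0],
], force=60)

```text
clock: 17.4
position: [0.5249, 0.1842, 0.0504]
tool_rot: [3.141, 0.0, 2.775]
force: [-0.8, 2.3, 11.8]
grip_width: 0.0502
finger_force: 60.1
```

Request:
servo_tool([
  [4.6,0,0,-0.1,0,0,0],
  [4.6,0,0,-0.3,0,0,0],
  [4.6,0,0,-0.8,0,0,0],
  [4.6,0,0,-1.6,0,0,0],
  [4.6,0,0,-2.6,0,0,0],
  [4.6,0,0,-3.8,0,0,0],
  [4.6,0,0,-5,0,0,0],
  [4.6,0,0,-6.2,0,0,0],
  [4.6,0,0,-7,0,0,0],
  [4.6,0,0,-7,0,0,0],
])

```text
clock: 18.4
position: [0.5252, 0.184, 0.1211]
tool_rot: [3.14, 0.001, 2.775]
force: [0.4, 0.7, -2.9]
grip_width: 0.0503
finger_force: 62.6
```

```bash
python3 go.py .493,-.198,.12; python3 - <<'E'
from h import *
f=grab('side');u,v=280,165
a=cv2.resize(f['frame'][v-50:v+80,u-65:u+65],None,fx=4,fy=4,interpolation=cv2.INTER_CUBIC)
cv2.imwrite('pics/a8.png',a)
E
```

```text
[0.5252 0.184  0.1211] clk 18.4 w 0.0503 pad 62.563372096046805 q7 0.78
.493,-.198,.12 tool cm [-10.69 -36.82   0.07]
```

View pics/a8.png

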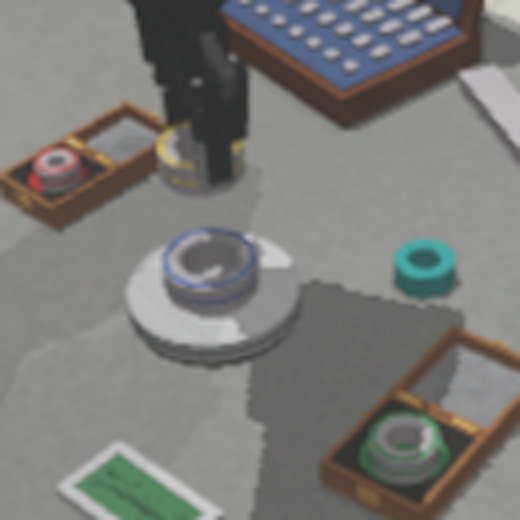

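Green lies flat in its nest at (405,445), yellow is held level, and blue is alone on the plate. I'll carry yellow to its case.

Request:
servo_tool([
  [4.6,-0.3,-1,0,0,0,0],
  [4.6,-0.9,-3,0,0,0,0],
  [4.6,-1.7,-6,0,0,0,0],
  [4.6,-2.6,-9,0,0,0,0],
  [4.6,-3.5,-12,0,0,0,0],
  [4.6,-4.4,-15,0,0,0,0],
  [4.6,-5.2,-18,0,0,0,0],
  [4.6,-6.1,-21,0,0,0,0],
  [4.6,-7,-24,0,0,0,0],
  [4.6,-7.8,-27,0,0,0,0],
])

```text
clock: 19.45
position: [0.4997, -0.0982, 0.1192]
tool_rot: [-3.141, -0.001, 2.774]
force: [1.1, 0.3, -2.3]
grip_width: 0.0502
finger_force: 62.6
```

```bash
python3 go.py .493,-.198,.12
```

```text
[ 0.4997 -0.0982  0.1192] clk 19.45 w 0.0502 pad 62.61482886504382 q7 1.3
.493,-.198,.12 tool cm [-2.96 -9.56 -0.07]
```

Request:
servo_tool([
  [4.6,-0.8,-2.7,0,0,0,0],
  [4.6,-1.6,-5.2,0.5,0,0,0],
  [4.6,-2.3,-7.6,1.3,0,0,0],
  [4.6,-2.8,-9.1,2.4,0,0,0],
  [4.6,-2.9,-9.8,3.8,0,0,0],
  [4.6,-2.9,-9.8,5.2,0,0,0],
  [4.6,-2.9,-9.8,6.6,0,0,0],
  [4.6,-2.9,-9.8,7.8,0,0,0],
  [4.6,-2.9,-9.8,8.6,0,0,0],
  [4.6,-2.9,-9.8,8.8,0,0,0],
])

```text
clock: 20.45
position: [0.4923, -0.1974, 0.0307]
tool_rot: [-3.142, -0.001, 2.776]
force: [0.0, 0.8, -2.3]
grip_width: 0.0499
finger_force: 62.6
```

Request:
servo_tool([
  [4.6,0,0,0,0,0,0],
  [4.6,0,0,0,0,0,0],
  [4.6,0,0,0,0,0,0],
])

```text
clock: 20.75
position: [0.4929, -0.1982, 0.0323]
tool_rot: [3.142, 0.001, 2.775]
force: [-0.2, -0.1, -2.6]
grip_width: 0.0501
finger_force: 62.6
```

```bash
python3 go.py .493,-.198,.0205;python3 - <<'E'
from h import *
f=grab('side');u,v=385,255
a=cv2.resize(f['frame'][v-45:v+45,u-45:u+45],None,fx=5,fy=5,interpolation=cv2.INTER_CUBIC)
cv2.imwrite('pics/a9.png',a)
E
```

```text
[ 0.4929 -0.1982  0.0323] clk 20.75 w 0.0501 pad 62.609210489317775 q7 1.49
.493,-.198,.0205 tool cm [-0.01  0.02  1.18]
```

View pics/a9.png

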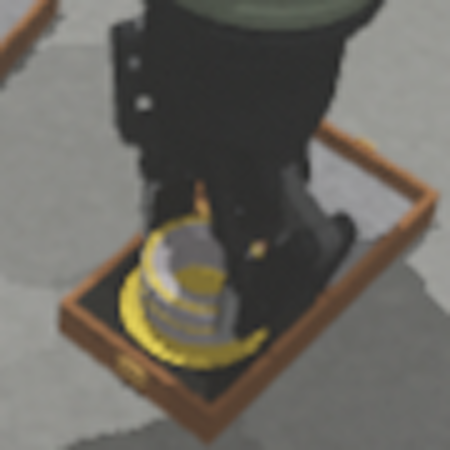

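Yellow is centred over its nest at about (195,290), roughly 12 mm above the floor. I'll lower it 11.8 mm gently.

Request:
servo_tool([
  [4.6,0,0,0.3,0,0,0],
  [4.6,0,0,0.6,0,0,0],
  [4.6,0,0,0.85,0,0,0],
  [4.6,0,0,1.0,0,0,0],
  [4.6,0,0,1.1,0,0,0],
  [4.6,0,0,1.2,0,0,0],
  [4.6,0,0,1.2,0,0,0],
])

```text
clock: 21.5
position: [0.4925, -0.1981, 0.0204]
tool_rot: [3.142, -0.0, 2.775]
force: [-4.8, 3.2, 16.6]
grip_width: 0.0497
finger_force: 64.5
```

Request:
servo_tool([
  [5,0,0,0,0,0,0],
  [5.4,0,0,0,0,0,0],
  [6,0,0,0,0,0,0],
  [7,0,0,0,0,0,0],
  [8,0,0,0,0,0,0],
  [8.5,0,0,-1,0,0,0],
  [8.5,0,0,-3,0,0,0],
  [8.5,0,0,-6,0,0,0],
  [8.5,0,0,-9,0,0,0],
  [8.5,0,0,-9,0,0,0],
])

```text
clock: 22.5
position: [0.4942, -0.1988, 0.1137]
tool_rot: [3.141, 0.006, 2.774]
force: [-0.6, 0.1, -1.2]
grip_width: 0.0854
finger_force: 0.0
```

```bash
python3 - <<'E'
from m import *
g=grab('top')
h=cv2.cvtColor(g['frame'],cv2.COLOR_BGR2HSV)
m=cv2.inRange(h,(100,70,30),(130,255,255));ys,xs=np.nonzero(m);k=np.hypot(xs-260,ys-187)<24
X=np.array([onz(g,u,v,.044)[:2] for u,v in zip(xs[k],ys[k])]).astype(np.float32)
print(k.sum(),X.min(0),X.max(0),cv2.minEnclosingCircle(X*1000))
u,v=260,187
cv2.imwrite('pics/a10.png',cv2.resize(g['frame'][v-40:v+40,u-40:u+40],None,fx=5,fy=5,interpolation=cv2.INTER_CUBIC))
E
python3 go.py .5225,.182,.11
```

```text
101 [0.49400845 0.15520854] [0.55374783 0.21520108] ((524.474365234375, 184.85069274902344), 31.660192489624023)
[ 0.4935 -0.1985  0.112 ] clk 22.55 w 0.0853 pad 0.0 q7 1.49
.5225,.182,.11 tool cm [10.95 36.55  0.17]
```

View pics/a10.png

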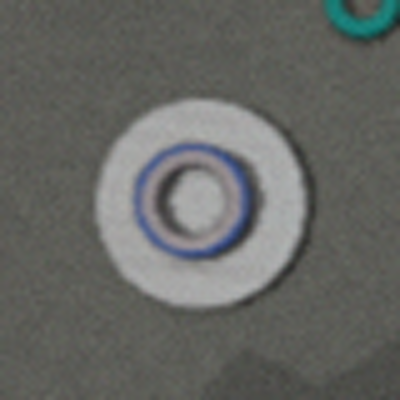

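The blue ring is centred on the plate at (192,200) in the crop, which gives (0.524, 0.185). I'll go to it.

Request:
servo_tool([
  [8.5,0.8,2.5,0,0,0,0],
  [8.5,1.9,6.5,0,0,0,0],
  [8.5,3.1,10.5,0,0,0,0],
  [8.5,4.3,14.7,0,0,0,0],
  [8.5,5.5,18.9,0,0,0,0],
  [8.5,6.7,23.1,0,0,0,0],
  [8.5,8,27.3,0,0,0,0],
  [8.5,9.2,31.5,0,0,0,0],
  [8.5,10.3,35.4,0,0,0,0],
  [8.5,10.8,36.9,0,0,0,0],
])

```text
clock: 23.55
position: [0.5234, 0.1895, 0.1091]
tool_rot: [3.141, -0.001, 2.779]
force: [-0.6, 0.1, 0.2]
grip_width: 0.0852
finger_force: 0.0
```

Request:
servo_tool([
  [8.5,0,0,0,0,0,0],
  [8.5,0,0,1,0,0,0],
  [8.5,0,0,2,0,0,0],
  [8.5,0,0,3,0,0,0],
  [8.5,0,0,3,0,0,0],
  [8.5,0,0,3,0,0,0],
])

```text
clock: 24.15
position: [0.524, 0.1845, 0.0794]
tool_rot: [-3.141, -0.0, 2.774]
force: [-0.3, -0.1, 1.1]
grip_width: 0.0849
finger_force: 0.0
```

```bash
python3 go.py .5242,.185,.025
```

```text
[0.524  0.1845 0.0794] clk 24.15 w 0.0849 pad 0.0 q7 0.79
.5242,.185,.025 tool cm [-0.    0.06  5.44]
```

Request:
servo_tool([
  [8.5,0,0,1,0,0,0],
  [8.5,0,0,2,0,0,0],
  [8.5,0,0,3,0,0,0],
  [8.5,0,0,4,0,0,0],
  [8.5,0,0,4.8,0,0,0],
  [8.5,0,0,5.2,0,0,0],
  [8.5,0,0,5.4,0,0,0],
  [8.5,0,0,5.4,0,0,0],
])

```text
clock: 24.95
position: [0.5241, 0.1851, 0.0257]
tool_rot: [-3.141, -0.0, 2.775]
force: [-0.4, -0.0, 0.6]
grip_width: 0.0849
finger_force: 0.0
```

Request:
servo_tool([
  [8,0,0,0,0,0,0],
  [7.4,0,0,0,0,0,0],
  [7,0,0,0,0,0,0],
  [6.6,0,0,0,0,0,0],
  [6.3,0,0,0,0,0,0],
  [6,0,0,0,0,0,0],
  [5.7,0,0,0,0,0,0],
  [5.6,0,0,0,0,0,0],
  [5.6,0,0,0,0,0,0],
], force=70)

```text
clock: 25.85
position: [0.5246, 0.1857, 0.027]
tool_rot: [3.14, 0.001, 2.776]
force: [-4.3, 1.1, 24.5]
grip_width: 0.0605
finger_force: 69.8
```

Request:
servo_tool([
  [5.6,0,0,-0.1,0,0,0],
  [5.6,0,0,-0.3,0,0,0],
  [5.6,0,0,-0.8,0,0,0],
  [5.6,0,0,-1.6,0,0,0],
  [5.6,0,0,-2.6,0,0,0],
  [5.6,0,0,-3.8,0,0,0],
  [5.6,0,0,-5.2,0,0,0],
  [5.6,0,0,-6.6,0,0,0],
  [5.6,0,0,-7.8,0,0,0],
  [5.6,0,0,-8.5,0,0,0],
])

```text
clock: 26.85
position: [0.5245, 0.1852, 0.1123]
tool_rot: [3.141, 0.001, 2.775]
force: [0.7, 0.9, -3.4]
grip_width: 0.0601
finger_force: 76.2
```

```bash
python3 go.py .449,-.380,.11 ; python3 - <<'E'
from h import *
f=grab('side');u,v=320,200
cv2.imwrite('pics/a11.png',cv2.resize(f['frame'][80:320,180:440],None,fx=2.5,fy=2.5,interpolation=cv2.INTER_CUBIC))
E
```

```text
[0.5245 0.1852 0.1123] clk 26.85 w 0.0601 pad 76.18814092129469 q7 0.79
.449,-.380,.11 tool cm [-13.23 -55.47   0.19]
```

View pics/a11.png

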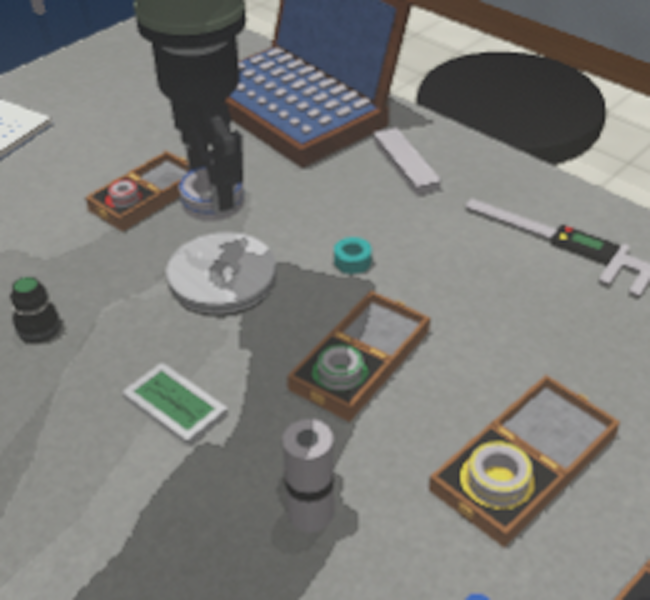

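Yellow lies flat in its nest at (498,472), blue is held level, and the cylinder and glass scale are untouched. I'll carry blue over.

Request:
servo_tool([
  [5.6,-0.2,-1,0,0,0,0],
  [5.6,-0.7,-3,0,0,0,0],
  [5.6,-1.4,-6,0,0,0,0],
  [5.6,-2.1,-9,0,0,0,0],
  [5.6,-2.9,-12,0,0,0,0],
  [5.6,-3.6,-15,0,0,0,0],
  [5.6,-4.3,-18,0,0,0,0],
  [5.6,-5,-21,0,0,0,0],
  [5.6,-5.7,-24,0,0,0,0],
  [5.6,-6.4,-27,0,0,0,0],
])

```text
clock: 27.9
position: [0.4858, -0.0917, 0.1102]
tool_rot: [-3.141, -0.001, 2.774]
force: [-0.5, 1.0, -3.3]
grip_width: 0.0603
finger_force: 76.3
```

Request:
servo_tool([
  [5.6,-0.7,-3,0,0,0,0],
  [5.6,-1.4,-6,0,0,0,0],
  [5.6,-2.1,-9,0,0,0,0],
  [5.6,-2.9,-12,0,0,0,0],
  [5.6,-3.6,-15,0,0,0,0],
  [5.6,-4.3,-18,0,0,0,0],
  [5.6,-5,-21,0,0,0,0],
  [5.6,-5.7,-24,0,0,0,0],
  [5.6,-6.4,-26.5,0,0,0,0],
  [5.6,-6.7,-28,0,0,0,0],
])

```text
clock: 28.9
position: [0.4474, -0.3776, 0.11]
tool_rot: [-3.141, -0.001, 2.772]
force: [0.6, 0.8, -3.8]
grip_width: 0.0598
finger_force: 76.3
```

Request:
servo_tool([
  [5.6,0,0,1,0,0,0],
  [5.6,0,0,2.5,0,0,0],
  [5.6,0,0,4,0,0,0],
  [5.6,0,0,5,0,0,0],
  [5.6,0,0,5.5,0,0,0],
  [5.6,0,0,5.5,0,0,0],
  [5.6,0,0,5.5,0,0,0],
])

```text
clock: 29.6
position: [0.4493, -0.3753, 0.056]
tool_rot: [-3.141, 0.0, 2.775]
force: [0.3, -0.6, -5.2]
grip_width: 0.0598
finger_force: 76.3
```

```bash
python3 go.py .449,-.380,.035
```

```text
[ 0.4493 -0.3753  0.056 ] clk 29.6 w 0.0598 pad 76.31257329136133 q7 1.81
.449,-.380,.035 tool cm [-0.14 -0.45  2.1 ]
```

Request:
servo_tool([
  [5.6,-0.1,-0.25,0.3,0,0,0],
  [5.6,-0.15,-0.45,1.0,0,0,0],
  [5.6,-0.15,-0.45,1.7,0,0,0],
  [5.6,-0.15,-0.45,2.1,0,0,0],
  [5.6,-0.15,-0.45,2.3,0,0,0],
  [5.6,-0.15,-0.45,2.3,0,0,0],
  [5.6,-0.15,-0.45,2.3,0,0,0],
])

```text
clock: 30.3
position: [0.449, -0.38, 0.0329]
tool_rot: [-3.142, 0.0, 2.775]
force: [0.4, 0.3, -2.9]
grip_width: 0.0604
finger_force: 76.3
```

```bash
python3 go.py .449,-.380,.021 ; python3 - <<'E'
from h import *
f=grab('side');u,v=450,315
cv2.imwrite('pics/a12.png',cv2.resize(f['frame'][v-60:v+60,u-60:u+60],None,fx=4,fy=4,interpolation=cv2.INTER_CUBIC))
E
```

```text
[ 0.449  -0.38    0.0329] clk 30.3 w 0.0604 pad 76.34682208299637 q7 1.82
.449,-.380,.021 tool cm [0.   0.   1.19]
```

View pics/a12.png

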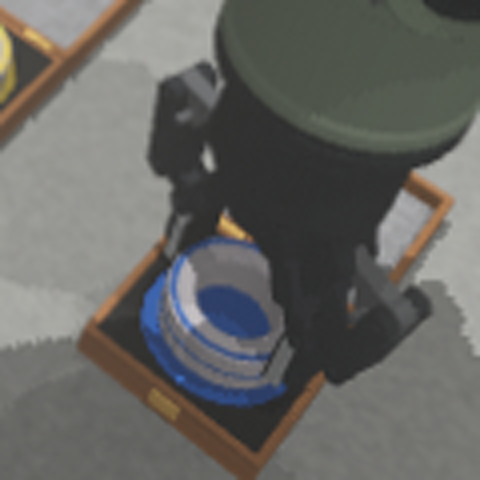

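Blue is level and centred above its nest at about (220,320). I'll lower it slowly.

Request:
servo_tool([
  [5.6,0,0,0.3,0,0,0],
  [5.6,0,0,0.6,0,0,0],
  [5.6,0,0,0.85,0,0,0],
  [5.6,0,0,1.0,0,0,0],
  [5.6,0,0,1.1,0,0,0],
  [5.6,0,0,1.15,0,0,0],
  [5.6,0,0,1.2,0,0,0],
  [5.6,0,0,1.2,0,0,0],
])

```text
clock: 31.15
position: [0.4488, -0.38, 0.0212]
tool_rot: [-3.142, 0.0, 2.775]
force: [-3.4, 2.7, 5.1]
grip_width: 0.0602
finger_force: 77.3
```

Request:
servo_tool([
  [6,0,0,0.05,0,0,0],
  [6.4,0,0,0.05,0,0,0],
  [7,0,0,0,0,0,0],
  [7.6,0,0,0,0,0,0],
  [8.2,0,0,0,0,0,0],
  [8.5,0,0,0,0,0,0],
  [8.5,0,0,-1,0,0,0],
  [8.5,0,0,-3,0,0,0],
  [8.5,0,0,-6,0,0,0],
  [8.5,0,0,-9,0,0,0],
])

```text
clock: 32.15
position: [0.4487, -0.3799, 0.1123]
tool_rot: [3.142, -0.0, 2.775]
force: [0.6, 0.2, -0.0]
grip_width: 0.085
finger_force: 0.0
```

Request:
servo_tool([
  [8.5,0,2,-2,0,0,0],
  [8.5,0,5,-4,0,0,0],
  [8.5,0,9,-5,0,0,0],
  [8.5,0,13,-6,0,0,0],
  [8.5,0,17,-6,0,0,0],
  [8.5,0,20,-6,0,0,0],
  [8.5,0,20,-6,0,0,0],
  [8.5,0,20,-6,0,0,0],
])

```text
clock: 32.95
position: [0.5208, -0.193, 0.1714]
tool_rot: [-3.141, 0.001, 2.776]
force: [0.4, 0.1, 0.2]
grip_width: 0.0849
finger_force: 0.0
```

```bash
python3 - <<'E'
from h import *
f=grab('side');g=grab('top')
a=f['frame'][110:390,200:500]
def c(u,v):return cv2.resize(g['frame'][v-35:v+35,u-35:u+35],(200,200),interpolation=cv2.INTER_CUBIC)
b=np.hstack([c(196,182),c(331,199),c(399,202),c(464,219)])
a=cv2.resize(a,(420,392),interpolation=cv2.INTER_CUBIC)
o=np.zeros((592,800,3),np.uint8);o[:200]=b;o[200:,:420]=a
o[200:,420:]=cv2.resize(g['frame'][130:290,180:500],(380,190),interpolation=cv2.INTER_CUBIC)[:190].repeat(1,0) if 0 else cv2.copyMakeBorder(cv2.resize(g['frame'][130:290,180:500],(380,190)),0,202,0,0,cv2.BORDER_CONSTANT)
cv2.imwrite('pics/a13.png',o);print(bot.observe()['position'],bot.observe()['force'])
E
```

```text
[ 0.52023036 -0.19438172  0.17114901] [-1.03746141 -0.78212244  0.91229214]
```

View pics/a13.png

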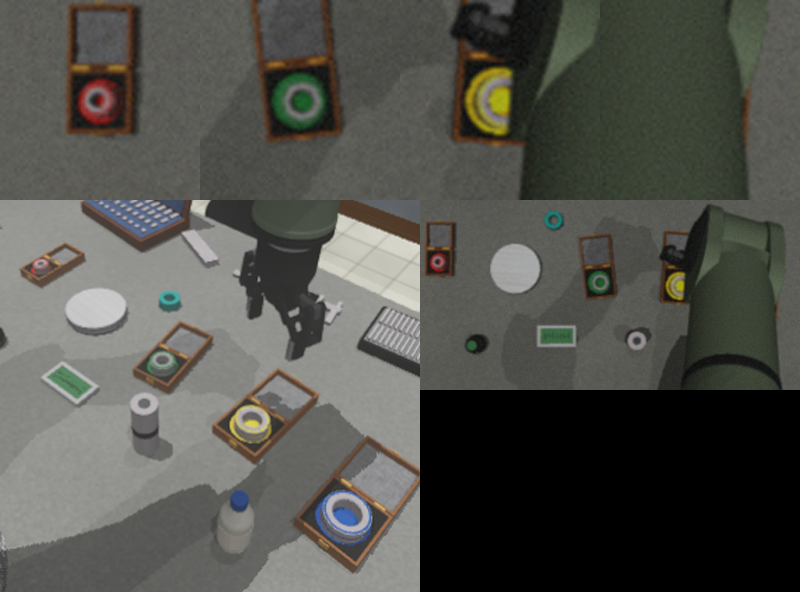

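The picture shows all four rings flat in their own nests, with blue at (345,517) in the side view. The cylinder and glass scale have not moved and the robot touches nothing, so I'm handing in.

```bash
python3 -c "
from workcell import bot
print(bot.job_done())"
```

```text
the job is handed in; nothing more can be done
None
```

The job is handed in at about 33 s on the robot's clock: the final pictures show all four ring gauges lying flat in the nests of their own cases, and the cylinder square and glass scale where they stood; the hand-in call returned no verdict.

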